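# Roll the stray spacer dowel onto its ruled line

## Robot

A 6-joint arm with a two-finger parallel gripper is mounted at the origin on the work surface. World frame = base frame: x ahead of the robot, y to its left, z up, the work surface at z = 0. Lengths are in m, angles in rad, forces in N, time in s.
With the tool pointing down it reaches from about 0.35 to 0.975 m from the base axis. Payload 4.9 kg.
Tool frame: the origin (TCP) lies at the very end of the fingers, on their centre line; the grasp point (between the pads) lies 19 mm behind it; z points along the fingers, x is the direction in which the jaws open and shut, and the axes are right-handed (so a half turn about z gives the same grasp; the last joint's range is limited). The gripper opens to 85 mm and grips with 20 to 120 N. Pads are 22 mm wide; open, the fingers measure 114 mm over their backs; the gripper's body (76 mm by 85 mm) begins 54 mm behind the grasp point. The pads swing forward as they close: fully open they stand 13 mm farther back than shut.
Start: joints at [1.066, 0.053, 1.613, -0, 1.476, -0.119], TCP at [0.235, 0.579, 0.231] pointing down, gripper open.
Joint ranges: [-3.01, 3.01], [-1.01, 2.22], [0.06, 2.58], [-1.02, 4.17], [0.09, 2.62], [-3.14, 3.14]. Speed limits (rad/s): [2.57, 2.57, 3.14, 3.14, 3.14, 3.14].

## Interface

Orientations are given as a unit quaternion [w, x, y, z].
In Python, from plant import * gives the robot as it stands.
- The arm moves only by the shell command python3 -m inch 'ROWS'. ROWS is text: rows parted by semicolons, each of 7 numbers parted by spaces: the shift along the tool's x, y, z in m, then the turn, a rotation vector about the tool's x, y, z in rad, then the closure, from 0 (fully open) to 1 (shut). A call has 1 to 10 rows; each row shifts and turns the commanded pose from where the row before left it, along the tool's axes as they then stand; what a row does not reach is not made up. A row lasts 1/12 s, in which the tool goes at most 41.7 mm and 7.16 degrees, less where a joint would pass 70% of its speed; a pose out of reach is approached as far as the arm can. A call with a gripper value outside its range is refused whole. The fingers move at their own pace and stop on an object; the grip force is fixed at half the most. Time passes only in rows, so rows that do not move let the fingers close. It gives the time, the measured TCP pose, the force and the opening at its end, in the units of the state.
- state(): the state, without advancing time (a new reading comes with each control period).
- grab_frame(name): name is "scene" or "top" or "wrist"; returns the picture (480x640x3 uint8, blue, green, red); there is no depth.
- camera_info(name): a dict with "vertical_fov" (degrees; the focal length in pixels is half the picture's height over the tangent of half this angle, whatever the lens; pixels are square), "cx", "cy" (the principal point, pixels), "origin" and "rotation" of the camera in the world. Camera axes: x right, y down, z forward; pixel columns grow to the right and rows downward; lengths in m; the calibration is good to about 2 mm. A picture is of the moment at which its call begins: read the wrist's pose just before it. camera_info takes no time and is no camera call; for the wrist camera it gives the pose at the moment of the call.
- job_done(): hands the job in, once; it reports no verdict.
The state is a dict: "time": time; "joint_pos": joint angles; "joint_vel": joint speeds; "joint_efforts": joint torques, N m; "tool_pos": TCP position; "tool_rot": TCP orientation; "contact_force": force on the tool from outside, world axes, zero at the start; "ft_torque": the same for the moment, N m; "gripper_width": opening from 0.0 (shut) to 1.0 (fully open).
Only numpy, scipy, OpenCV 4.12 (cv2) and the standard library are available. Lean on these libraries where they do the work, as an engineer would, in place of code of your own. Each camera call takes 0.05 s, during which the arm holds its last target.

## Task

Two wooden dowels keep the laminate sheet off this loudspeaker panel until it is lined up: one already lies on its black line, the other has strayed to the middle. With the fingertips on its top, roll the stray dowel across the panel until it hides the bare black line from one panel edge to the other, both its ends still sticking out past the panel. Do not shove its side, pinch, drag or lift it, and leave the other dowel, the hand roller and the tin alone.

Things in the scene. Friction and masses are not known exactly. Their poses are not given: they have to be found in the camera images.
- spacer: The stray dowel: pale wooden rod, 35 mm diameter, 280 mm long, 175 g. Origin mid-length on its axis (17.5 mm above the panel); x along its length, y and z turn as it rolls. Starts 70 to 100 mm from the bare line, up to 0.06 rad askew. Pushed along at its top it rolls without slip, square to its length, half as far as the fingertip, keeping its direction; let go, it stays put.
- end_a (a point): Point on the stray dowel's axis, 115 mm from its middle towards its -x end: above the panel's edge when the dowel lies on the line.
- end_b (a point): Point on the stray dowel's axis, 115 mm from its middle towards its +x end.
- bare_line: The bare black line, 4 mm wide, 226 mm long, ruled across the panel's top face: the target. Origin at the line's middle, on the top face (21 mm above the bench); x along the line, y square to it in the panel's plane, z up. It may be either of the panel's two lines: the one with no dowel on it.
- panel: Brown fibreboard side panel of a loudspeaker cabinet, 230 (x) x 340 (y) x 18 mm, fixed, on a black non-slip mat 270 x 380 x 3 mm. Origin under the mat's centre on the bench; top face 21 mm above it. Its two lines run along its x, 85 mm either side of the centre in y.
- set_spacer: The other dowel, same size as the stray one, already lying on its own line on the other side of the panel. Origin at its middle, on its axis; x along its length. Leave it.
- roller: Laminate hand roller lying on the bench beside the panel: red handle 118 mm long towards -x, black rubber roller 38 mm diameter, 75 mm wide at the +x end; 206 mm long over all. Origin on the bench, at the neck between handle and roller. Leave it.
- tin: Closed yellow tin of adhesive, 96 mm diameter, 113 mm high, standing on the bench at the other side of the panel. Origin at the centre of its underside. Leave it.

How it is judged:
By the outcome, as a careful person would: the job done as asked, in the order asked, and still so for the second after the job is handed in, with the robot touching nothing.
It also fails if it takes over 64 s, if anything falls off the work surface, if the arm or the gripper's body presses on something with over 40 N, if the wrist force passes 120 N, or if a joint passes its speed limit or range.

## Working session

There is one attempt and no reset: what is moved stays moved. The work goes in short steps, Python scripts to look and compute and a shell command to move; the robot and the scene stay as the last step left them, time stands still between calls to the robot, and variables do not carry over. Pictures are saved under pics/ and viewed, and the job is handed in when it is done.

```bash
mkdir -p pics; ls
python3 - <<'E'
from plant import *
import cv2
s=state();print(s['time'],s['tool_pos'],s['tool_rot'],s['contact_force'],s['gripper_width'])
for n in ("scene","top","wrist"):
    i=camera_info(n);print(n,i)
    cv2.imwrite(f"pics/{n}0.png",grab_frame(n))
E
```

```text
pics
0.0 [0.23486852 0.57853179 0.23008662] [ 4.54458878e-04  8.29543293e-01  5.58441522e-01 -8.86211601e-04] [ 0.17734259 -0.80332221  0.23716261] 1.0001938622482776
scene {'vertical_fov': 46.13362090065807, 'cx': 320.72036497837087, 'cy': 242.2223453383661, 'origin': array([ 1.31634533, -0.10544128,  0.8749523 ]), 'rotation': array([-0.28057147,  0.71019137,  0.60315322, -0.23046488])}
top {'vertical_fov': 53.0608991997064, 'cx': 320.0391756891927, 'cy': 238.59629298824748, 'origin': array([0.43665216, 0.05108375, 0.89521026]), 'rotation': array([ 0.05271551, -0.70203314,  0.70620902, -0.07509564])}
wrist {'vertical_fov': 67.23589526330318, 'cx': 319.0926167486056, 'cy': 236.5718560452954, 'origin': array([0.15859365, 0.61035059, 0.37382753]), 'rotation': array([0.13544071, 0.81831162, 0.55117659, 0.09069885])}
```

View pics/top0.png

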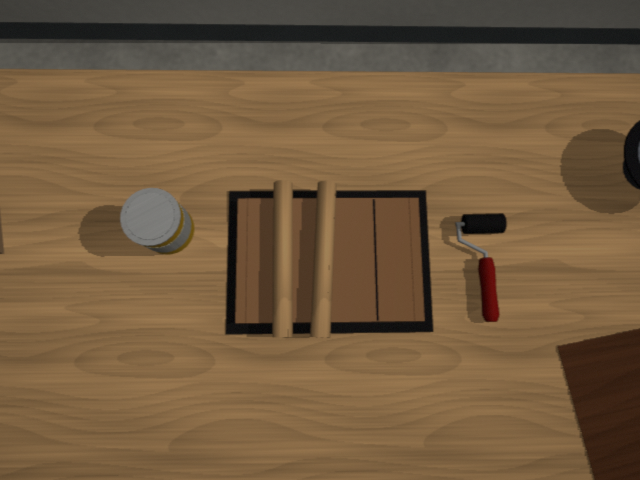

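View pics/scene0.png

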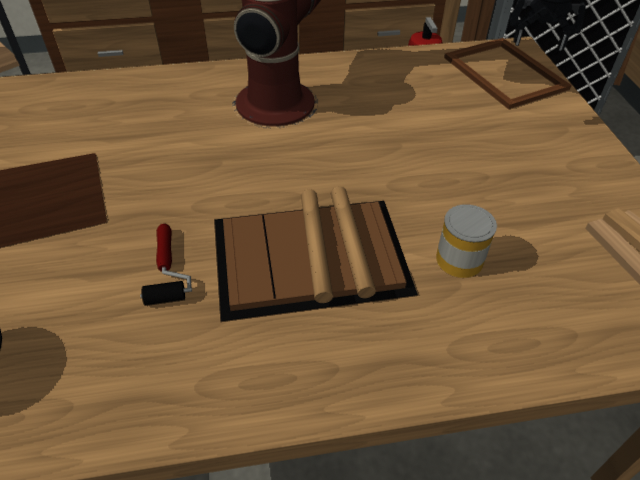

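View pics/wrist0.png

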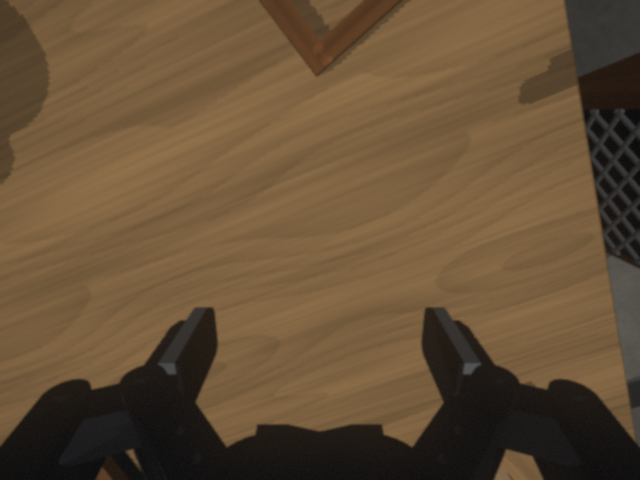

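```bash
cat > h.py <<'E'
import numpy as np,cv2
from plant import *
from scipy.spatial.transform import Rotation as R
def Rq(q): return R.from_quat(np.r_[q[1:],q[0]])
def ray(n,uv,z,i=None):
    i=i or camera_info(n); f=240/np.tan(np.radians(i['vertical_fov']/2))
    uv=np.atleast_2d(uv).astype(float)
    d=np.c_[(uv[:,0]-i['cx'])/f,(uv[:,1]-i['cy'])/f,np.ones(len(uv))]
    d=Rq(i['rotation']).apply(d); o=np.array(i['origin'])
    return o+d*((z-o[2])/d[:,2])[:,None]
def proj(n,P,i=None):
    i=i or camera_info(n); f=240/np.tan(np.radians(i['vertical_fov']/2))
    p=Rq(i['rotation']).inv().apply(np.atleast_2d(P)-i['origin'])
    return np.c_[p[:,0]/p[:,2]*f+i['cx'],p[:,1]/p[:,2]*f+i['cy']]
E
python3 - <<'E'
from h import *
im=cv2.imread('pics/top0.png')
for r in (190,215,260,310,330):
    print(r,[ (c,tuple(int(v) for v in im[r,c])) for c in list(range(306,342,2))])
    print(r,[ (c,int(im[r,c].sum())) for c in range(368,386)])
print(ray('top',[(320,239),(420,239),(320,339)],.021))
E
```

```text
190 [(306, (32, 48, 60)), (308, (34, 49, 62)), (310, (36, 54, 70)), (312, (41, 62, 79)), (314, (43, 63, 79)), (316, (39, 59, 76)), (318, (37, 56, 72)), (320, (46, 68, 88)), (322, (54, 81, 104)), (324, (61, 92, 119)), (326, (71, 107, 137)), (328, (75, 113, 146)), (330, (76, 114, 147)), (332, (76, 115, 147)), (334, (72, 108, 138)), (336, (51, 75, 94)), (338, (49, 70, 89)), (340, (49, 71, 90))]
190 [(368, 206), (369, 205), (370, 208), (371, 203), (372, 203), (373, 205), (374, 207), (375, 201), (376, 185), (377, 170), (378, 167), (379, 165), (380, 169), (381, 167), (382, 170), (383, 172), (384, 168), (385, 169)]
215 [(306, (39, 57, 80)), (308, (37, 56, 79)), (310, (39, 58, 80)), (312, (38, 56, 79)), (314, (39, 57, 79)), (316, (33, 51, 68)), (318, (43, 64, 82)), (320, (50, 77, 100)), (322, (62, 93, 118)), (324, (71, 106, 136)), (326, (81, 122, 156)), (328, (80, 122, 155)), (330, (81, 122, 157)), (332, (75, 113, 146)), (334, (63, 94, 123)), (336, (53, 80, 111)), (338, (52, 79, 111)), (340, (53, 79, 112))]
215 [(368, 244), (369, 241), (370, 240), (371, 241), (372, 213), (373, 147), (374, 99
[... 1390 characters left out ...]
1, 9, 11)), (308, (7, 8, 9)), (310, (25, 36, 47)), (312, (45, 67, 86)), (314, (53, 80, 104)), (316, (63, 94, 122)), (318, (72, 108, 138)), (320, (75, 113, 145)), (322, (76, 114, 146)), (324, (77, 115, 148)), (326, (76, 115, 148)), (328, (70, 105, 134)), (330, (44, 63, 81)), (332, (17, 16, 17)), (334, (15, 15, 17)), (336, (15, 18, 17)), (338, (14, 13, 15)), (340, (14, 15, 15))]
330 [(368, 49), (369, 37), (370, 41), (371, 47), (372, 50), (373, 46), (374, 45), (375, 46), (376, 51), (377, 50), (378, 40), (379, 51), (380, 42), (381, 52), (382, 51), (383, 48), (384, 49), (385, 45)]
[[ 0.59585314  0.02266431  0.021     ]
 [ 0.59527626 -0.16358438  0.021     ]
 [ 0.41477341  0.0242453   0.021     ]]
```

Run:
```python
import cv2
im=cv2.imread('pics/top0.png')[170:350,215:445]
cv2.imwrite('pics/top0z.png',cv2.resize(im,None,fx=3.3,fy=3.3,interpolation=cv2.INTER_CUBIC))
```

```text
(no output)
```

View pics/top0z.png

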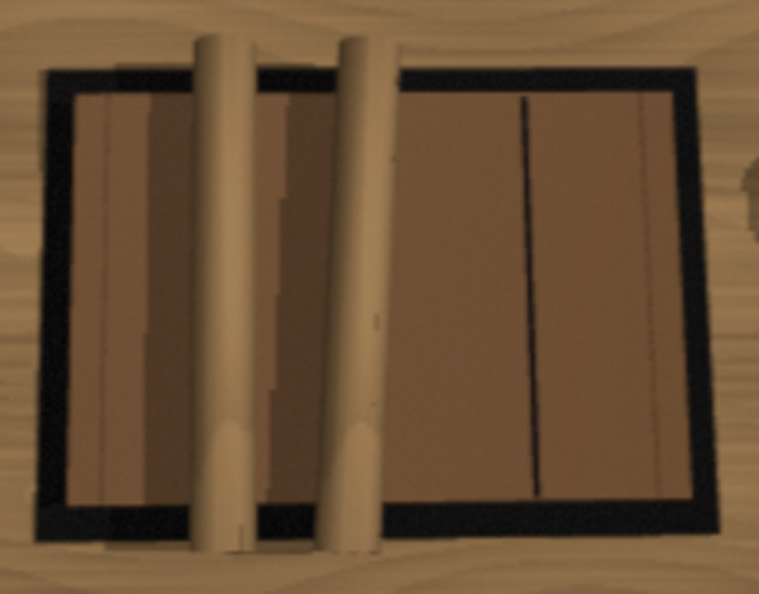

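```bash
cat >> h.py <<'E'
def measure(im, n='top', rows=(205,318), guess=None):
    f=cv2.GaussianBlur(im,(3,3),0).astype(float)
    out=[]
    L=[];Rr=[];K=[]
    for r in range(*rows):
        g=f[r,:,1]/(f[r,:,2]+1); m=(g>0.742)&(f[r,:,2]>45)
        m[:230]=0;m[425:]=0
        d=np.diff(np.r_[0,m.astype(int),0]);a=np.where(d==1)[0];b=np.where(d==-1)[0]
        seg=[(x,y-1) for x,y in zip(a,b) if 10<y-x<26]
        out.append((r,seg))
    return out
E
python3 - <<'E'
from h import *
im=cv2.imread('pics/top0.png')
o=measure(im)
print(o[::14])
L=[];Rt=[]
for r,s in o:
    for a,b in s:
        if 300<a<350: L.append((a,r));Rt.append((b,r))
K=[]
for r in range(205,318):
    row=240-im[r,366:388].astype(float).sum(1); row[row<25]=0
    K.append(((row*np.arange(366,388)).sum()/row.sum(),r))
def fit(p,z):
    P=ray('top',p,z); k=np.polyfit(P[:,0],P[:,1],1); res=P[:,1]-np.polyval(k,P[:,0]); k=np.polyfit(P[abs(res)<.003,0],P[abs(res)<.003,1],1); return k,res.std()
l,r1=fit(L,.0385);r,r2=fit(Rt,.0385);k,r3=fit(K,.021)
print(l,r,k,r1,r2,r3)
# set dowel
S=fit([((a+b)/2,r) for r,s in o for a,b in s if a<300],.0385);print('set',S)
# ends of dowel/panel
print(ray('top',[(327,181),(321,337),(283,181),(283,337)],.0385))
print(ray('top',[(236,198),(420,197),(425,321),(234.5,324)],.021))
for x in (.45,.5,.55,.6,.65):
    print(x,np.polyval(l,x),np.polyval(r,x),np.polyval((l+r)/2,x),np.polyval(k,x))
E
```

```text
[(205, [(np.int64(274), np.int64(292)), (np.int64(317), np.int64(334))]), (219, [(np.int64(274), np.int64(292)), (np.int64(316), np.int64(334))]), (233, [(np.int64(274), np.int64(292)), (np.int64(316), np.int64(333))]), (247, [(np.int64(274), np.int64(292)), (np.int64(316), np.int64(333))]), (261, [(np.int64(273), np.int64(292)), (np.int64(315), np.int64(332))]), (275, [(np.int64(273), np.int64(291)), (np.int64(314), np.int64(332))]), (289, [(np.int64(273), np.int64(292)), (np.int64(313), np.int64(331))]), (303, [(np.int64(273), np.int64(292)), (np.int64(312), np.int64(331))]), (317, [(np.int64(273), np.int64(291)), (np.int64(311), np.int64(330))])]
[-0.0534595   0.06307941] [-0.05527452  0.03207552] [ 0.00247208 -0.08014937] 0.0008027389615302401 0.0006103472535098747 0.00018027850419363148
set (array([-0.00250631,  0.09214899]), np.float64(0.0005335569784655585))
[[0.70193628 0.00929326 0.0385    ]
 [0.41861633 0.02300469 0.0385    ]
 [0.7018669  0.09071771 0.0385    ]
 [0.41923851 0.08927359 0.0385    ]]
[[ 0.67419793  0.17899597  0.021     ]
 [ 0.67603945 -0.16733841  0.021     ]
 [ 0.44478873 -0.16568174  0.021     ]
 [ 0.44239106  0.17641781  0.021     ]]
0.45 0.039022635807957826 0.007201987900258805 0.023112311854108315 -0.07903693642714969
0.5 0.036349660599007544 0.004438261795205487 0.020393961197106514 -0.07891333233205647
0.55 0.03367668539005725 0.0016745356901521659 0.01767561054010471 -0.07878972823696324
0.6 0.031003710181106967 -0.001089190414901152 0.01495725988310291 -0.07866612414187002
0.65 0.028330734972156678 -0.003852916519954473 0.012238909226101102 -0.07854252004677681
```

```bash
python3 -m inch '0 0 0 0 0 .1239 0;0 0 0 0 0 .1239 0;0 0 0 0 0 .1239 0;0 0 0 0 0 .1239 0;0 0 0 0 0 .1239 0;0 0 0 0 0 .1239 0;0 0 0 0 0 .1239 0;0 0 0 0 0 .1239 0;0 0 0 0 0 .1239 0;0 0 0 0 0 .1239 0'
cat >> h.py <<'E'
def togo(target):
    s=state(); M=Rq(s['tool_rot']); e=M.inv().apply(np.array(target)-s['tool_pos'])
    ax=M.as_matrix(); print('t',round(s['time'],2),'tcp',s['tool_pos'].round(4),'x-axis',ax[:,0].round(4),'z',ax[:,2].round(4),'ang',round(np.arctan2(ax[1,0],ax[0,0]),4),'F',s['contact_force'].round(2),'tool shift',e.round(4))
E
python3 -c "
from h import *
togo([.56,.0251,.231])"
```

```text
time: 0.98
tool_pos: [0.2351, 0.5788, 0.2307]
tool_rot: [0.0, 1.0, -0.03, -0.0]
contact_force: [-0.2, 0.3, 0.3]
gripper_width: 0.998
t 0.98 tcp [0.2351 0.5788 0.2307] x-axis [ 9.982e-01 -6.010e-02 -4.000e-04] z [-4.e-04 -8.e-04 -1.e+00] ang -0.0601 F [-0.24  0.26  0.31] tool shift [3.576e-01 5.332e-01 1.000e-04]
```

```bash
python3 -m inch '.0224 .0333 0 0 0 -.006 0;.0224 .0333 0 0 0 0 0;.0224 .0333 0 0 0 0 0;.0224 .0333 0 0 0 0 0;.0224 .0333 0 0 0 0 0;.0224 .0333 0 0 0 0 0;.0224 .0333 0 0 0 0 0;.0224 .0333 0 0 0 0 0'
python3 -m inch '.0224 .0333 0 0 0 0 0;.0224 .0333 0 0 0 0 0;.0224 .0333 0 0 0 0 0;.0224 .0333 0 0 0 0 0;.0224 .0333 0 0 0 0 0;.0224 .0333 0 0 0 0 0;.0224 .0333 0 0 0 0 0;0 0 0 0 0 0 0'
python3 -c "
from h import *
togo([.56,.0251,.231])"
```

```text
time: 1.65
tool_pos: [0.4015, 0.3024, 0.2311]
tool_rot: [0.0, 1.0, -0.024, -0.0]
contact_force: [0.4, 0.4, -0.6]
gripper_width: 1.001
time: 2.32
tool_pos: [0.5489, 0.0583, 0.2309]
tool_rot: [0.001, 1.0, -0.027, 0.0]
contact_force: [-1.0, 0.2, 0.7]
gripper_width: 1.002
t 2.32 tcp [0.5489 0.0583 0.2309] x-axis [ 9.985e-01 -5.440e-02  7.000e-04] z [ 6.0e-04 -2.6e-03 -1.0e+00] ang -0.0544 F [-1.04  0.24  0.7 ] tool shift [0.0129 0.0326 0.    ]
```

```bash
python3 -m inch '.0129 .0326 0 0 0 0 0;0 0 .038 0 0 0 0;0 0 .038 0 0 0 0;0 0 .038 0 0 0 0;0 0 .036 0 0 0 0;0 0 0 0 0 0 0;0 0 0 0 0 0 0;0 0 0 0 0 0 0'
python3 -c "
from h import *
togo([.56,.0251,.045])
for n in ('wrist','scene'):
    cv2.imwrite(f'pics/{n}1.png',grab_frame(n))"
```

```text
time: 2.98
tool_pos: [0.5592, 0.0308, 0.0834]
tool_rot: [0.0, 1.0, -0.024, 0.001]
contact_force: [0.1, -0.2, 1.6]
gripper_width: 0.997
t 2.98 tcp [0.5592 0.0308 0.0834] x-axis [ 0.9989 -0.0477  0.0026] z [ 2.6e-03 -2.0e-04 -1.0e+00] ang -0.0477 F [ 0.11 -0.19  1.57] tool shift [0.001  0.0057 0.0384]
```

View pics/wrist1.png

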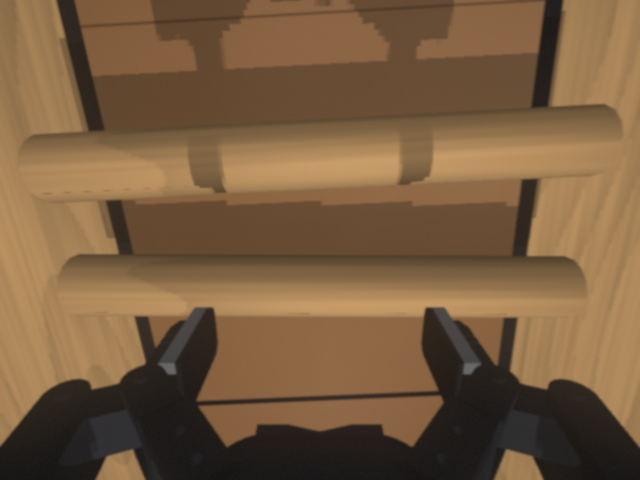

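View pics/scene1.png

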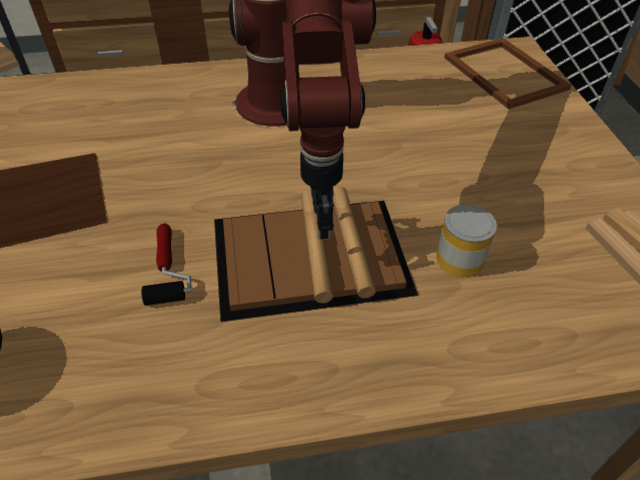

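```bash
python3 -m inch '0.001 .0055 .012 0 0 -.006 0;0 0 .012 0 0 0 0;0 0 .007 0 0 0 0;0 0 0.002 0 0 0 0;0 0 0 0 0 0 0;0 0 0 0 0 0 0'
python3 -c "
from h import *
togo([.56,.0251,.045])"
```

```text
time: 3.58
tool_pos: [0.5584, 0.0252, 0.0479]
tool_rot: [-0.0, 1.0, -0.021, -0.0]
contact_force: [0.6, 0.1, -0.6]
gripper_width: 1.001
t 3.58 tcp [0.5584 0.0252 0.0479] x-axis [ 9.991e-01 -4.200e-02 -8.000e-04] z [-8.e-04  1.e-04 -1.e+00] ang -0.042 F [ 0.64  0.08 -0.62] tool shift [0.0016 0.     0.0029]
```

```bash
python3 -m inch '0.001 0 .001 0 0 .012 0;0 0 .001 0 0 0 0;0 0 0 0 0 0 0;0 0 0 0 0 0 0'
python3 -m inch '0 0 .001 0 0 0 0;0 0 0 0 0 0 0;0 0 0 0 0 0 0'
python3 -m inch '0 0 .001 0 0 0 0;0 0 0 0 0 0 0;0 0 0 0 0 0 0'
python3 -c "
from h import *
togo([.56,.0251,.043])"
```

```text
time: 3.92
tool_pos: [0.5598, 0.0252, 0.0465]
tool_rot: [0.0, 1.0, -0.027, 0.0]
contact_force: [0.7, 0.6, 0.1]
gripper_width: 0.997
time: 4.17
tool_pos: [0.5596, 0.0251, 0.0453]
tool_rot: [0.0, 1.0, -0.027, -0.0]
contact_force: [0.4, -0.3, -0.1]
gripper_width: 0.999
time: 4.42
tool_pos: [0.5596, 0.0251, 0.0442]
tool_rot: [0.0, 1.0, -0.027, -0.0]
contact_force: [-0.5, 0.6, 0.8]
gripper_width: 0.997
t 4.42 tcp [0.5596 0.0251 0.0442] x-axis [ 9.985e-01 -5.400e-02 -2.000e-04] z [-2.e-04  0.e+00 -1.e+00] ang -0.054 F [-0.49  0.63  0.8 ] tool shift [ 0.0004 -0.      0.0012]
```

```bash
python3 -m inch '0 0 .001 0 0 0 0;0 0 0 0 0 0 0;0 0 0 0 0 0 0'
python3 -m inch '0 0 .0007 0 0 0 0;0 0 0 0 0 0 0;0 0 0 0 0 0 0'
```

```text
time: 4.67
tool_pos: [0.5596, 0.0251, 0.0432]
tool_rot: [-0.0, 1.0, -0.027, -0.0]
contact_force: [0.2, 0.8, -0.3]
gripper_width: 0.996
time: 4.92
tool_pos: [0.5598, 0.0251, 0.0428]
tool_rot: [0.0, 1.0, -0.027, 0.0]
contact_force: [-0.5, 0.2, 0.8]
gripper_width: 1.004
```

```bash
python3 -m inch '0 0 .0007 0 0 0 0;0 0 0 0 0 0 0;0 0 0 0 0 0 0'
python3 -m inch '0 0 .0007 0 0 0 0;0 0 0 0 0 0 0;0 0 0 0 0 0 0'
```

```text
time: 5.17
tool_pos: [0.5598, 0.0251, 0.0427]
tool_rot: [0.0, 1.0, -0.027, -0.0]
contact_force: [-2.6, 0.2, 4.7]
gripper_width: 0.997
time: 5.42
tool_pos: [0.5599, 0.0251, 0.0427]
tool_rot: [0.0, 1.0, -0.027, -0.0]
contact_force: [-4.4, 0.1, 9.0]
gripper_width: 0.998
```

```bash
python3 -m inch '0 .003 0 0 0 0 0;0 .003 0 0 0 0 0;0 .003 0 0 0 0 0;0 .003 0 0 0 0 0;0 0 0 0 0 0 0;0 0 0 0 0 0 0'
python3 -m inch '0 .003 0 0 0 0 0;0 .003 0 0 0 0 0;0 .003 0 0 0 0 0;0 .003 0 0 0 0 0;0 0 0 0 0 0 0;0 0 0 0 0 0 0'
python3 -c "
from h import *
cv2.imwrite('pics/wrist2.png',grab_frame('wrist'));cv2.imwrite('pics/top2.png',grab_frame('top'))"
```

```text
time: 5.92
tool_pos: [0.5592, 0.0129, 0.0427]
tool_rot: [0.0, 1.0, -0.027, -0.0]
contact_force: [-5.3, -0.3, 10.2]
gripper_width: 1.0
time: 6.42
tool_pos: [0.5586, 0.0008, 0.0426]
tool_rot: [0.0, 1.0, -0.027, -0.0]
contact_force: [-3.7, -1.1, 9.4]
gripper_width: 1.002
```

View pics/wrist2.png

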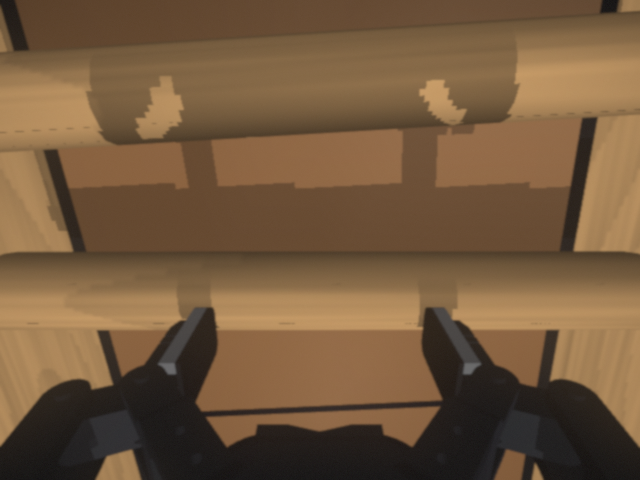

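View pics/top2.png

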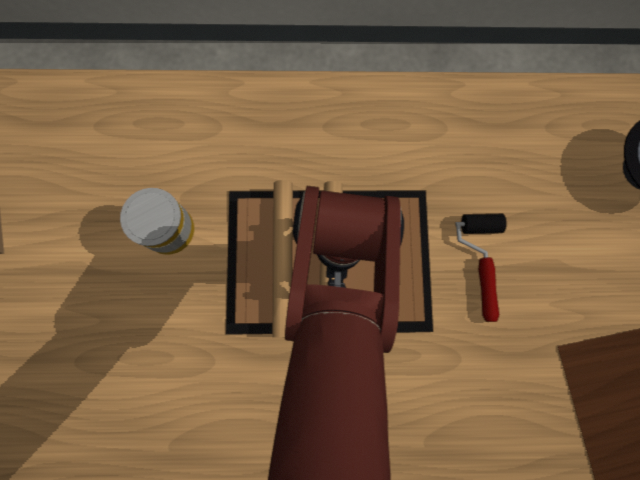

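Run:
```python
from h import *
i=camera_info('wrist')
im=cv2.imread('pics/wrist2.png')
for c in (260,320,380):
    col=im[240:430,c].astype(int); print(c,[(240+k,tuple(col[k])) for k in range(0,190) if (6<k<20 or 76<k<96 or 160<k<176)] if c==320 else '')
print(ray('wrist',[(320,252),(320,328.5),(320,290)],.0385,i)); print(ray('wrist',[(320,408)],.021,i))
```

```text
260 
320 [(247, (np.int64(50), np.int64(75), np.int64(103))), (248, (np.int64(52), np.int64(76), np.int64(104))), (249, (np.int64(51), np.int64(75), np.int64(103))), (250, (np.int64(50), np.int64(73), np.int64(99))), (251, (np.int64(46), np.int64(67), np.int64(90))), (252, (np.int64(44), np.int64(64), np.int64(82))), (253, (np.int64(44), np.int64(63), np.int64(81))), (254, (np.int64(47), np.int64(67), np.int64(85))), (255, (np.int64(47), np.int64(69), np.int64(88))), (256, (np.int64(50), np.int64(71), np.int64(90))), (257, (np.int64(50), np.int64(72), np.int64(92))), (258, (np.int64(52), np.int64(76), np.int64(96))), (259, (np.int64(52), np.int64(77), np.int64(98))), (317, (np.int64(101), np.int64(152), np.int64(194))), (318, (np.int64(102), np.int64(152), np.int64(193))), (319, (np.int64(100), np.int64(149), np.int64(191))), (320, (np.int64(100), np.int64(148), np.int64(191))), (321, (np.int64(100), np.int64(150), np.int64(191))), (322, (np.int64(99), np.int64(149), np.int64(191))), (323, (np.int64(100), np.int64(150), np.int64(191))), (324, (np.int64(101), np.int64(150), np.int64(1
[... 835 characters left out ...]
9), np.int64(122))), (406, (np.int64(45), np.int64(63), np.int64(86))), (407, (np.int64(41), np.int64(48), np.int64(60))), (408, (np.int64(39), np.int64(43), np.int64(51))), (409, (np.int64(40), np.int64(43), np.int64(51))), (410, (np.int64(41), np.int64(47), np.int64(58))), (411, (np.int64(50), np.int64(67), np.int64(90))), (412, (np.int64(65), np.int64(93), np.int64(126))), (413, (np.int64(71), np.int64(104), np.int64(142))), (414, (np.int64(72), np.int64(105), np.int64(145))), (415, (np.int64(73), np.int64(107), np.int64(146)))]
380 
[[ 0.5609118   0.02695687  0.0385    ]
 [ 0.55886726 -0.01177419  0.0385    ]
 [ 0.55993494  0.00845166  0.0385    ]]
[[ 0.55551195 -0.07604071  0.021     ]]
```

```bash
python3 -m inch '0 .004 0 0 0 0 0;0 .004 0 0 0 0 0;0 0 0 0 0 0 0;0 0 -.008 0 0 0 0;0 0 0 0 0 0 0;0 -.008 0 0 0 0 0;0 -.008 0 0 0 0 0;0 0 0 0 0 0 0;0 0 .006 0 0 0 0;0 0 0 0 0 0 0'
python3 -m inch '0.0015 0 .002 0 0 0 0;0 0 0 0 0 0 0'
python3 -c "
from h import *
togo([.56,.01,.043])
cv2.imwrite('pics/wrist3.png',grab_frame('wrist'))
i=camera_info('wrist');np.save('i3.npy',i,allow_pickle=True)"
```

```text
time: 7.35
tool_pos: [0.5592, 0.0094, 0.0429]
tool_rot: [0.0, 1.0, -0.027, 0.0]
contact_force: [0.4, -0.6, -0.0]
gripper_width: 1.004
time: 7.52
tool_pos: [0.56, 0.009, 0.0426]
tool_rot: [0.0, 1.0, -0.027, -0.001]
contact_force: [-8.9, 1.1, 13.4]
gripper_width: 1.0
t 7.52 tcp [0.56   0.009  0.0426] x-axis [ 0.9986 -0.0538 -0.0025] z [-2.5e-03 -1.0e-04 -1.0e+00] ang -0.0538 F [-8.92  1.12 13.41] tool shift [-0.0001 -0.001  -0.0004]
```

View pics/wrist3.png

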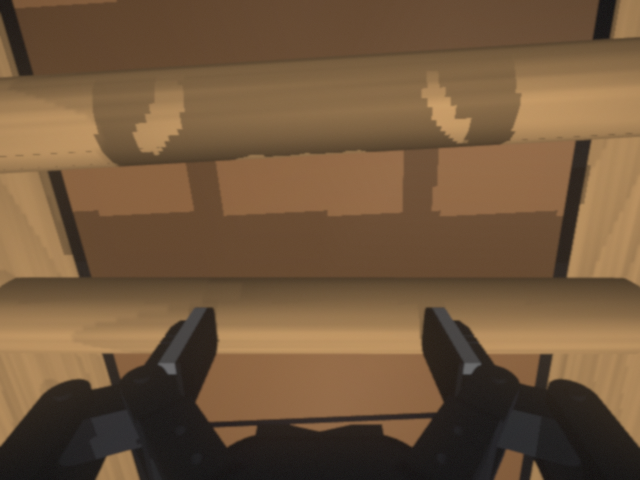

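```bash
python3 -m inch '-.001 .004 -.0003 0 0 0 0;0 .004 0 0 0 0 0;0 .004 0 0 0 0 0;0 .004 0 0 0 0 0;0 .004 0 0 0 0 0;0 .004 0 0 0 0 0;0 .004 0 0 0 0 0;0 .004 0 0 0 0 0;0 0 0 0 0 0 0;0 0 0 0 0 0 0'
python3 -m inch '0 0 -.008 0 0 0 0;0 0 0 0 0 0 0;0 -.008 0 0 0 0 0;0 -.008 0 0 0 0 0;0 0 0 0 0 0 0;0 0 .006 0 0 0 0;0 0 0 0 0 0 0'
cat > w.py <<'E'
from h import *
import sys
togo([.56,.01,.043])
i=camera_info('wrist');im=grab_frame('wrist');cv2.imwrite(sys.argv[1],im)
f=240/np.tan(np.radians(i['vertical_fov']/2))
for c in (270,320,370):
    a=cv2.GaussianBlur(im,(3,3),0)[:,c].astype(float); g=a[:,1]/(a[:,2]+1)
    m=(g>.748)&(a[:,2]>60); d=np.diff(np.r_[0,m.astype(int),0]);s=[(x,y) for x,y in zip(np.where(d==1)[0],np.where(d==-1)[0]) if 40<y-x<120]
    for x,y in s:
        mid=i['cy']+f*np.tan((np.arctan((x-.5-i['cy'])/f)+np.arctan((y-.5-i['cy'])/f))/2)
        print(c,(x,y),ray('wrist',[(c,mid)],.0385,i)[0].round(4),end=' ')
    k=np.where(a.sum(1)[330:418]<185)[0]
    if len(k)and len(k)<12: print('line',330+k.mean(),ray('wrist',[(c,330+k.mean())],.021,i)[0].round(4),end='')
    print()
E
python3 w.py pics/wrist4.png
```

```text
time: 8.4
tool_pos: [0.5583, -0.0234, 0.0422]
tool_rot: [0.0, 1.0, -0.027, 0.001]
contact_force: [-0.1, -0.3, 6.2]
gripper_width: 1.0
time: 8.98
tool_pos: [0.5586, -0.0065, 0.043]
tool_rot: [0.0, 1.0, -0.027, 0.0]
contact_force: [0.4, -0.4, -0.1]
gripper_width: 0.998
t 8.98 tcp [ 0.5586 -0.0065  0.043 ] x-axis [ 9.986e-01 -5.320e-02  3.000e-04] z [ 3.e-04 -1.e-04 -1.e+00] ang -0.0533 F [ 0.43 -0.43 -0.06] tool shift [ 0.0006 -0.0166 -0.    ]
270 (np.int64(11), np.int64(116)) [0.5461 0.0947 0.0385] 270 (np.int64(278), np.int64(355)) [ 0.5358 -0.011   0.0385] line 400.0 [ 0.5272 -0.0766  0.021 ]
320 (np.int64(7), np.int64(113)) [0.5648 0.0948 0.0385] 320 (np.int64(278), np.int64(355)) [ 0.5592 -0.0123  0.0385] line 397.5 [ 0.5559 -0.0763  0.021 ]
370 (np.int64(4), np.int64(110)) [0.5834 0.0948 0.0385] 370 (np.int64(279), np.int64(356)) [ 0.5825 -0.014   0.0385] line 395.5 [ 0.5844 -0.0764  0.021 ]
```

View pics/wrist4.png

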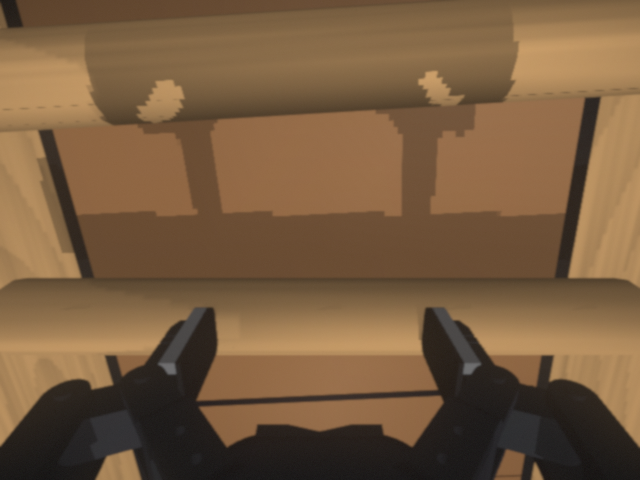

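```bash
python3 -m inch '0 0 .002 0 0 0 0;0 0 0 0 0 0 0;0 .004 0 0 0 0 0;0 .004 0 0 0 0 0;0 .004 0 0 0 0 0;0 .004 0 0 0 0 0;0 .004 0 0 0 0 0;0 .004 0 0 0 0 0;0 .004 0 0 0 0 0;0 .004 0 0 0 0 0'
python3 -m inch '0 0 0 0 0 0 0;0 0 -.008 0 0 0 0;0 0 0 0 0 0 0;0 -.008 0 0 0 0 0;0 -.008 0 0 0 0 0;0 0 0 0 0 0 0;0 0 .006 0 0 0 0;0 0 0 0 0 0 0'
python3 w.py pics/wrist5.png
```

```text
time: 9.87
tool_pos: [0.5567, -0.0393, 0.0423]
tool_rot: [0.0, 1.0, -0.027, -0.0]
contact_force: [-1.5, 0.1, 5.0]
gripper_width: 1.003
time: 10.53
tool_pos: [0.5577, -0.0225, 0.043]
tool_rot: [0.0, 1.0, -0.027, 0.0]
contact_force: [0.5, 0.4, -1.0]
gripper_width: 1.0
t 10.53 tcp [ 0.5577 -0.0225  0.043 ] x-axis [ 9.986e-01 -5.320e-02  4.000e-04] z [ 4.e-04 -1.e-04 -1.e+00] ang -0.0532 F [ 0.55  0.41 -1.01] tool shift [ 0.0005 -0.0326 -0.    ]
270 (np.int64(0), np.int64(70)) [0.5462 0.0886 0.0385] 270 (np.int64(279), np.int64(356)) [ 0.535  -0.0275  0.0385] line 377.0 [ 0.5279 -0.0766  0.021 ]
320 (np.int64(0), np.int64(67)) [0.5644 0.0882 0.0385] 320 (np.int64(279), np.int64(357)) [ 0.5583 -0.029   0.0385] line 374.5 [ 0.5559 -0.0764  0.021 ]
370 (np.int64(0), np.int64(65)) [0.5826 0.0876 0.0385] 370 (np.int64(280), np.int64(357)) [ 0.5817 -0.0305  0.0385] line 372.5 [ 0.5837 -0.0765  0.021 ]
```

```bash
python3 -m inch '0 0 .0023 0 0 0 0;0 0 0 0 0 0 0;0 .004 0 0 0 0 0;0 .004 0 0 0 0 0;0 .004 0 0 0 0 0;0 .004 0 0 0 0 0;0 .004 0 0 0 0 0;0 .004 0 0 0 0 0;0 .004 0 0 0 0 0;0 .004 0 0 0 0 0'
python3 -m inch '0 0 0 0 0 0 0;0 0 -.008 0 0 0 0;0 0 0 0 0 0 0;0 -.008 0 0 0 0 0;0 -.008 0 0 0 0 0;0 0 0 0 0 0 0;0 0 .006 0 0 0 0;0 0 0 0 0 0 0'
python3 w.py pics/wrist6.png
```

```text
time: 11.42
tool_pos: [0.5559, -0.0554, 0.0424]
tool_rot: [0.0, 1.0, -0.027, -0.0]
contact_force: [-2.5, -0.3, 6.8]
gripper_width: 1.001
time: 12.08
tool_pos: [0.5571, -0.0385, 0.043]
tool_rot: [0.0, 1.0, -0.027, 0.0]
contact_force: [-0.1, -0.5, 0.3]
gripper_width: 0.999
t 12.08 tcp [ 0.5571 -0.0385  0.043 ] x-axis [ 9.986e-01 -5.320e-02  9.000e-04] z [ 9.e-04 -2.e-04 -1.e+00] ang -0.0532 F [-0.06 -0.49  0.26] tool shift [ 0.0003 -0.0486 -0.    ]
270 (np.int64(281), np.int64(358)) [ 0.5342 -0.0446  0.0385] 
320 (np.int64(281), np.int64(358)) [ 0.5577 -0.0458  0.0385] 
370 (np.int64(281), np.int64(357)) [ 0.5811 -0.0468  0.0385]
```

View pics/wrist6.png

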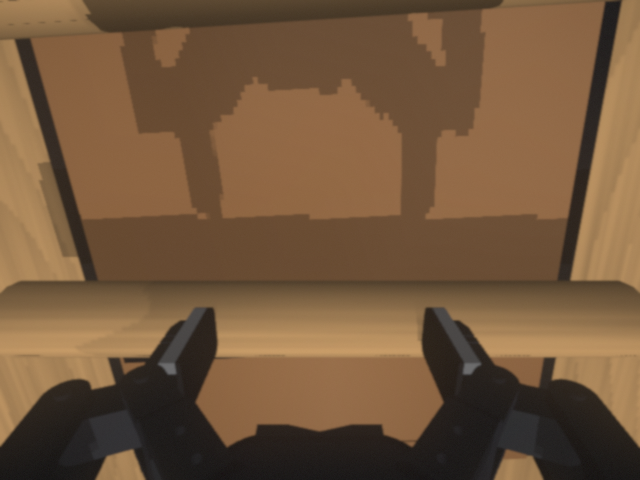

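```bash
python3 -m inch '0 0 .0023 0 0 0 0;0 0 0 0 0 0 0;0 .004 0 0 0 0 0;0 .004 0 0 0 0 0;0 .004 0 0 0 0 0;0 .004 0 0 0 0 0;0 .004 0 0 0 0 0;0 .004 0 0 0 0 0;0 .004 0 0 0 0 0;0 .004 0 0 0 0 0'
python3 -m inch '0 0 0 0 0 0 0;0 0 -.008 0 0 0 0;0 0 0 0 0 0 0;0 -.008 0 0 0 0 0;0 -.008 0 0 0 0 0;0 0 0 0 0 0 0;0 0 .006 0 0 0 0;0 0 0 0 0 0 0'
python3 w.py pics/wrist7.png
python3 -m inch '0 0 .0023 0 0 0 0;0 0 0 0 0 0 0;0 .004 0 0 0 0 0;0 .004 0 0 0 0 0;0 .004 0 0 0 0 0;0 .004 0 0 0 0 0;0 .004 0 0 0 0 0;0 0 0 0 0 0 0'
python3 -m inch '0 0 -.02 0 0 0 0;0 0 -.03 0 0 0 0;0 -.03 -.03 0 0 0 0;-.01 -.035 -.02 0 0 0 0;-.01 -.04 0 0 0 0 0;-.01 -.04 0 0 0 0 0;-.01 -.04 0 0 0 0 0;-.01 -.04 0 0 0 0 0;-.01 -.04 0 0 0 0 0;-.01 -.04 0 0 0 0 0'
python3 -c "
from h import *
togo([.5,.25,.15])
for n in ('top','scene'): cv2.imwrite(f'pics/{n}8.png',grab_frame(n))"
```

```text
time: 12.97
tool_pos: [0.5552, -0.0714, 0.0424]
tool_rot: [0.0, 1.0, -0.027, -0.0]
contact_force: [-4.4, -0.0, 8.9]
gripper_width: 0.998
time: 13.63
tool_pos: [0.5564, -0.0545, 0.0429]
tool_rot: [0.0, 1.0, -0.027, 0.0]
contact_force: [0.7, -0.1, 1.1]
gripper_width: 0.999
t 13.63 tcp [ 0.5564 -0.0545  0.0429] x-axis [ 9.986e-01 -5.320e-02  9.000e-04] z [ 9.e-04 -3.e-04 -1.e+00] ang -0.0532 F [ 0.71 -0.05  1.12] tool shift [ 0.0002 -0.0646 -0.0001]
270 (np.int64(283), np.int64(359)) [ 0.5334 -0.0613  0.0385] 
320 (np.int64(283), np.int64(360)) [ 0.5569 -0.0628  0.0385] 
370 (np.int64(283), np.int64(359)) [ 0.5803 -0.0638  0.0385] 
time: 14.35
tool_pos: [0.5552, -0.0758, 0.0426]
tool_rot: [0.001, 1.0, -0.027, -0.0]
contact_force: [-5.5, 0.1, 13.7]
gripper_width: 1.006
time: 15.18
tool_pos: [0.5002, 0.2346, 0.1394]
tool_rot: [0.0, 1.0, -0.027, -0.0]
contact_force: [1.1, -0.3, -0.5]
gripper_width: 0.999
t 15.18 tcp [0.5002 0.2346 0.1394] x-axis [ 9.985e-01 -5.420e-02 -7.000e-04] z [-7.e-04 -4.e-04 -1.e+00] ang -0.0542 F [ 1.05 -0.26 -0.46] tool shift [-0.001  -0.0153 -0.0107]
```

View pics/top8.png

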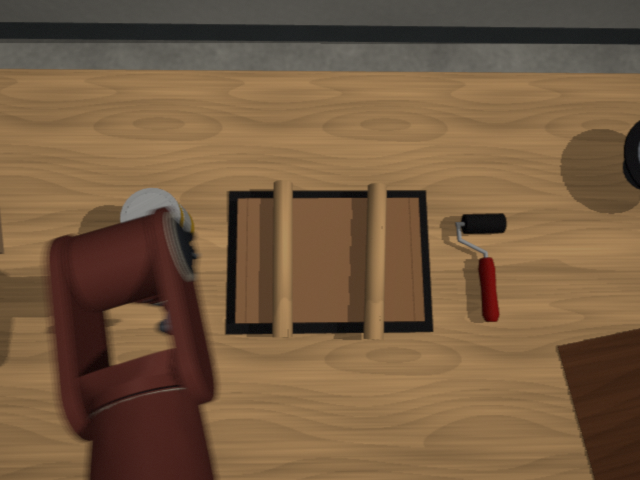

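Run:
```python
from h import *
togo([.5,.25,.15])
im=grab_frame('top');cv2.imwrite('pics/top9.png',im)
o=measure(im)
def fit(p,z):
    P=ray('top',p,z); k=np.polyfit(P[:,0],P[:,1],1); return k,(P[:,1]-np.polyval(k,P[:,0])).std()
k,s=fit([((a+b)/2,r) for r,sg in o for a,b in sg if a>340],.0385)
ks,_=fit([((a+b)/2,r) for r,sg in o for a,b in sg if a<300],.0385)
print(k,s,'at',[(x,round(np.polyval(k,x),4),'line',round(-.08015+.00247*x,4)) for x in (.444,.559,.674)],'set',ks)
print('ends',ray('top',[(377,183),(373,338)],.0385))
cv2.imwrite('pics/top9z.png',cv2.resize(im[170:350,215:445],None,fx=3.3,fy=3.3,interpolation=cv2.INTER_CUBIC))
print(ray('top',[(150,215)],.113))
```

```text
t 15.28 tcp [0.4993 0.2376 0.1393] x-axis [ 0.9989 -0.0474 -0.0015] z [-0.0015  0.0012 -1.    ] ang -0.0474 F [-0.46 -0.4   0.43] tool shift [ 0.0001 -0.0124 -0.0107]
[-0.05543423 -0.04542046] 0.000461990755025316 at [(0.444, np.float64(-0.07), 'line', -0.0791), (0.559, np.float64(-0.0764), 'line', -0.0788), (0.674, np.float64(-0.0828), 'line', -0.0785)] set [-0.00053307  0.09102657]
ends [[ 0.69815111 -0.08370305  0.0385    ]
 [ 0.41604334 -0.06814726  0.0385    ]]
[[0.62025559 0.30618698 0.113     ]]
```

View pics/top9z.png

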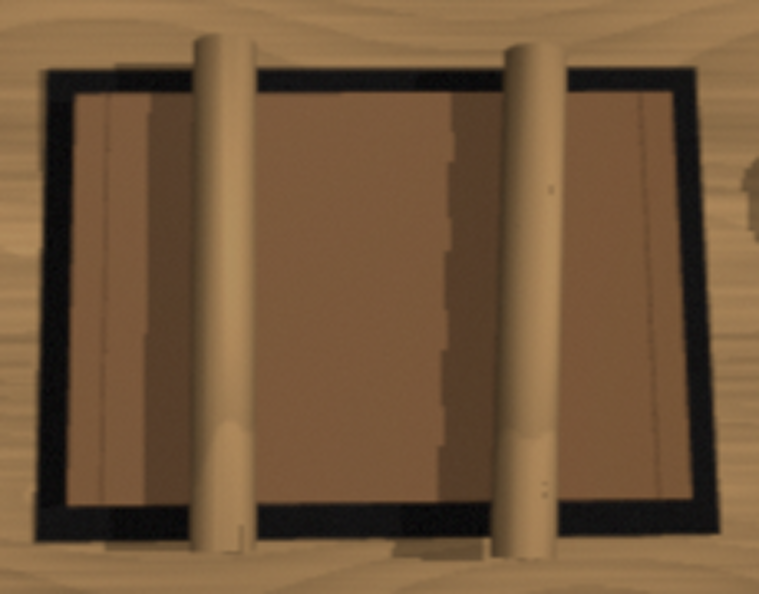

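```bash
python3 -m inch '0.01 .038 0 0 0 0 0;.01 .038 0 0 0 0 0;.01 .038 0 0 0 0 0;.01 .038 0 0 0 0 0;.01 .038 0 0 0 0 0;.01 .038 0 0 0 0 0;.01 .038 0 0 0 0 0;0 .035 0 0 0 0 0;0 0 0 0 0 0 0;0 0 0 0 0 0 0'
python3 -c "
from h import *
togo([.556,-.074,.052])"
```

```text
time: 16.17
tool_pos: [0.5543, -0.0741, 0.1394]
tool_rot: [-0.0, 1.0, -0.03, -0.001]
contact_force: [-0.4, -0.0, 0.1]
gripper_width: 1.0
t 16.17 tcp [ 0.5543 -0.0741  0.1394] x-axis [ 0.9982 -0.0593 -0.0012] z [-1.2e-03  3.0e-04 -1.0e+00] ang -0.0593 F [-0.35 -0.01  0.07] tool shift [ 0.0018 -0.0002  0.0874]
```

```bash
python3 -m inch '0.001 0 .03 0 0 0 0;0 0 .03 0 0 0 0;0 0 .02 0 0 0 0;0 0 .010 0 0 0 0;0 0 .005 0 0 0 0;0 0 0 0 0 0 0;0 0 0 0 0 0 0;0 0 0 0 0 0 0'
python3 -c "
from h import *
togo([.556,-.074,.0427])"
```

```text
time: 16.83
tool_pos: [0.5573, -0.0714, 0.0467]
tool_rot: [0.0, 1.0, -0.027, 0.002]
contact_force: [-0.3, -0.1, 0.3]
gripper_width: 1.004
t 16.83 tcp [ 0.5573 -0.0714  0.0467] x-axis [ 0.9986 -0.0536  0.0031] z [ 3.e-03 -7.e-04 -1.e+00] ang -0.0536 F [-0.3  -0.08  0.33] tool shift [-0.0012  0.0026  0.004 ]
```

```bash
python3 -m inch '0 0 .003 0 0 0 0;0 0 .0025 0 0 0 0;0 0 0 0 0 0 0;0 0 0 0 0 0 0'
python3 -m inch '0 .0015 0 0 0 0 0;0 .0015 0 0 0 0 0;0 .0018 0 0 0 0 0;0 0 0 0 0 0 0;0 0 0 0 0 0 0'
```

```text
time: 17.17
tool_pos: [0.5575, -0.0719, 0.0426]
tool_rot: [0.001, 1.0, -0.027, 0.001]
contact_force: [-4.1, 0.8, 12.0]
gripper_width: 1.002
time: 17.58
tool_pos: [0.5573, -0.0769, 0.0427]
tool_rot: [0.001, 1.0, -0.027, 0.001]
contact_force: [-2.9, 0.2, 12.4]
gripper_width: 1.002
```

Lift straight, retreat (higher, away from the tin), and check.

```bash
python3 -m inch '0 0 -.02 0 0 0 0;0 0 -.035 0 0 0 0;0 0 -.035 0 0 0 0;0 0 -.035 0 0 0 0;-.02 -.03 0 0 0 0 0;-.02 -.035 0 0 0 0 0;-.02 -.035 0 0 0 0 0;-.02 -.035 0 0 0 0 0;-.02 -.035 0 0 0 0 0;-.02 -.035 0 0 0 0 0'
python3 -m inch '-.01 -.035 0 0 0 0 0;0 -.04 0 0 0 0 0;0 -.04 0 0 0 0 0;0 0 0 0 0 0 0;0 0 0 0 0 0 0;0 0 0 0 0 0 0'
python3 - <<'E'
from h import *
togo([.5,.25,.15])
im=grab_frame('top');cv2.imwrite('pics/top10.png',im);cv2.imwrite('pics/scene10.png',grab_frame('scene'))
o=measure(im)
def fit(p,z):
    P=ray('top',p,z); k=np.polyfit(P[:,0],P[:,1],1); return k,(P[:,1]-np.polyval(k,P[:,0])).std()
k,s=fit([((a+b)/2,r) for r,sg in o for a,b in sg if a>340],.0385)
print(k,s,'at',[(x,round(np.polyval(k,x),4),'line',round(-.08015+.00247*x,4)) for x in (.444,.559,.674)])
E
```

```text
time: 18.42
tool_pos: [0.4461, 0.1364, 0.1651]
tool_rot: [-0.0, 1.0, -0.027, 0.001]
contact_force: [0.8, 0.8, -0.3]
gripper_width: 1.002
time: 18.92
tool_pos: [0.4431, 0.2504, 0.1646]
tool_rot: [0.0, 1.0, -0.027, 0.0]
contact_force: [-0.0, 0.0, -0.1]
gripper_width: 1.005
t 18.92 tcp [0.4431 0.2504 0.1646] x-axis [ 9.986e-01 -5.330e-02  2.000e-04] z [ 2.e-04 -4.e-04 -1.e+00] ang -0.0533 F [-0.05  0.04 -0.11] tool shift [ 0.0568 -0.0027  0.0146]
[-0.05359099 -0.04924376] 0.0004608545106990714 at [(0.444, np.float64(-0.073), 'line', -0.0791), (0.559, np.float64(-0.0792), 'line', -0.0788), (0.674, np.float64(-0.0854), 'line', -0.0785)]
```

View pics/top10.png

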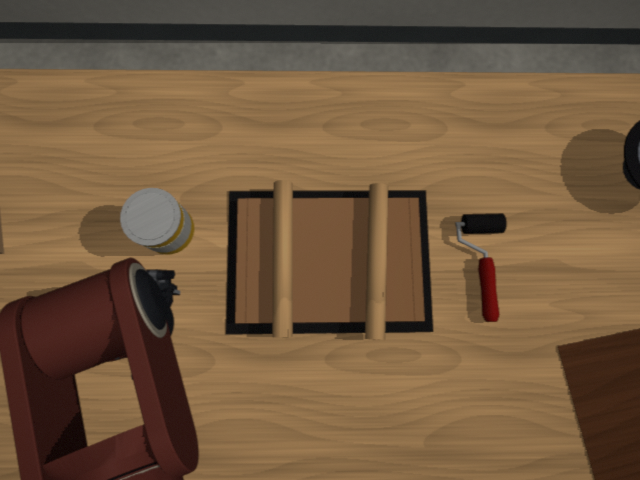

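View pics/scene10.png

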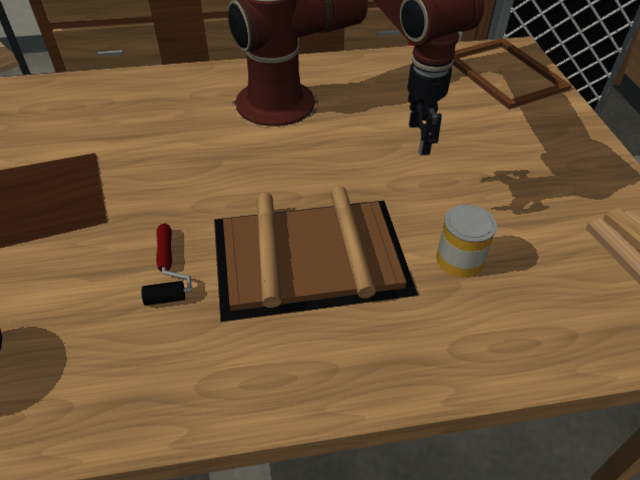

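```bash
python3 -c "
from plant import *
print(job_done())"
```

```text
the job is handed in; nothing more can be done
None
```

I rolled the stray dowel onto the bare line and handed the job in at about 19 s. I kept the gripper open and rested both fingertips on the dowel's top at about 5–14 N. The roll took six strokes plus a small final correction of about 3 mm, lifting the fingers to go back between strokes.

**Final position:** in the last top view the dowel's middle is within 0.5 mm of the line, and no black line shows in either the top or the scene view. Both ends still stick out past the panel.

**Remaining skew:** the dowel kept its starting tilt of about 0.055 rad. At the panel edges its axis is therefore +6.1 mm and -6.9 mm off the line, while its cover reaches 17.5 mm either side, so the line stays hidden. I did not straighten it, because that would have meant dragging it.

**Other objects:** the other dowel, the hand roller and the tin look unmoved in the last pictures.

**Checks that disagreed:** the wrist camera placed the line 2–3 mm from where the top camera did. I used the top camera for the final alignment.

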